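Draw the hammer from its pot and tap the seal bed's wedge tight

ROBOT

A 7-joint arm with a two-finger parallel gripper is mounted at the origin on a cart in front of the work surface, level with it; the furniture and walls round the work are solid. World frame = base frame: x ahead of the robot, y to its left, z up, the work surface at z = 0. Lengths are in m, angles in rad, forces in N, time in s.
With the tool pointing down it reaches from about 0.4 to 0.85 m from the base axis. Payload 4.5 kg.
Tool frame: the origin (TCP) lies at the very end of the fingers, on their centre line; the grasp point (between the pads) lies 19 mm behind it (r.tcp_to_grasp is the distance from the TCP to the grasp point, in m); z points along the fingers, y is the direction in which the jaws open and shut (so a half turn about z gives the same grasp; the last joint's range is limited). The gripper opens to 88 mm and grips with 3 to 60 N. Pads are 18 mm wide; open, the fingers measure 123 mm over their backs; the gripper's body (75 mm by 187 mm) begins 45 mm behind the grasp point.
Start: joints at [-1.239, 0.689, -0.195, 1.565, 0.157, 0.902, -0.215], TCP at [0.183, 0.598, 0.239] pointing down, gripper open.
Joint ranges: [-3.01, 3.01], [-0.46, 2.08], [-1.47, 1.51], [0.13, 2.56], [-1, 4.14], [0.04, 2.09], [-2.66, 2.66]. Speed limits (rad/s): [2.57, 2.57, 3.14, 3.14, 3.14, 3.14, 3.14].

INTERFACE

Orientations are given as a unit quaternion [x, y, z, w].
In Python, from plant import r gives the robot as it stands.
- The arm moves only by the shell command python3 -m handwheel 'ROWS' [FORCE]. ROWS is a JSON object of lists of equal length, an entry for each row: "twist": the turn, a rotation vector about the tool's x, y, z normalised to -1 to 1, where 1 is 180 degrees, a list of three; "translation": the shift along the tool's x, y, z normalised to -1 to 1, where 1 is 0.1 m, a list of three; "grip": the opening, from 0 (shut) to 1 (fully open). A call has 1 to 12 rows; each row is the pose to reach, as a shift and turn from the pose measured when the call began, along the tool's axes at that moment, turning the shorter way round; what a row does not reach only later rows make up. A row lasts 1/12 s, in which the tool goes at most 41.7 mm and 7.16 degrees, less where a joint would pass 70% of its speed; a pose out of reach is approached as far as the arm can. A call with a number of a shift or a turn outside -1 to 1 is refused whole. A call with a gripper value outside its range is refused whole. The fingers move at their own pace and stop on an object; FORCE is the grip in N (left out, the last holds). Time passes only in rows, so rows that repeat a pose let the fingers close. It gives the time, the measured TCP pose, the force and the opening at its end, in the units of the state.
- r.get_state(): the state, without advancing time (a new reading comes with each control period).
- r.snapshot(name): name is "scene" or "top" or "wrist"; returns the picture (420x560x3 uint8, blue, green, red); there is no depth.
- r.get_calibration(name): a dict with "fx", "fy", "cx", "cy" (pixels), "dist" ([k1, k2, p1, p2, k3] as OpenCV has them; the pictures are not rectified), "xyz" and "attitude" of the camera in the world. Camera axes: x right, y down, z forward; pixel columns grow to the right and rows downward; lengths in m; the calibration is good to about 2 mm. A picture is of the moment at which its call begins: read the wrist's pose just before it. get_calibration takes no time and is no camera call; for the wrist camera it gives the pose at the moment of the call.
- r.finish_job(): hands the job in, once; it reports no verdict.
The state is a dict: "clock": time; "q": joint angles; "qd": joint speeds; "joint_torque": joint torques, N m; "tool_pos": TCP position; "eef_rot": TCP orientation; "contact_force": force on the tool from outside, world axes, zero at the start; "moment": the same for the moment, N m; "opening": opening from 0.0 (shut) to 1.0 (fully open).
Only numpy, scipy, OpenCV 4.12 (cv2) and the standard library are available. Lean on these libraries where they do the work, as an engineer would, in place of code of your own. Each camera call takes 0.05 s, during which the arm holds its last target.

TASK

The square stone sits loose in the wooden seal bed. Draw the small hammer out of its pot and, using only the hammer on it, tap the protruding thick end of the bed's wedge until the wedge stops advancing and the stone is clamped; the stone is soft, so do not hammer on once it is tight. Then stand the hammer back in the pot head down, let go of it, and leave everything else as it is.

Things in the scene. Friction and masses are not known exactly. Their poses are not given: they have to be found in the camera images.
- hammer_grip (a point): Point on the centre line of the hammer's straight handle, 40 mm from its free end and 117.5 mm from the head's centre. Hammer: 170 mm long, 0.16 kg, handle 10.5 mm (along x) by 12.5 mm (along z). Axes: x from one striking face to the other, y along the handle TOWARDS THE HEAD, z square to both. At first it stands head down in the pot, its handle (upper end) leaning about 30 deg onto the rim.
- hammer_head (a point): Centre of the hammer's head, a block 50 mm long along x (flat striking faces 25 mm to either side), 25 mm along y and 25 mm along z; same axes as hammer_grip. The head is wider than the handle: pulled out along the leaning handle it catches under the rim, so straighten the hammer first.
- pot: Loose turned wooden pot, 0.6 kg, 85 mm high, 84 mm across; bore 72 mm across, floor 12 mm above the table. Origin at the centre of its underside, z up.
- bed: Dark wooden seal bed, 104x84 mm, 48 mm high, screwed to the table; origin at the centre of its underside. +y is the direction in which the wedge is driven, +x runs from wedge channel (near the -x wall) over jaw and stone to the back stop, which a screw has set (hidden: 0 to 2 mm of travel). Channel floor 20 mm above the table; a tongue of it reaches 16 mm out under the wedge at -y, so the hammer head (12.5 mm below its centre) must stay above 20 mm there.
- wedge_head (a point): Centre of the flat thick end of the wedge, where it is struck: 18.7 mm wide, 21 mm high, centre 10.5 mm above the channel floor. Wedge: pale wood, waxed, 110 mm long, 18.7 to 5 mm thick (1 in 8), 30 g, lying loose in the channel. Axes as the bed's: +y towards the thin end, the way it is driven. It must advance about 13 to 36 mm (varies, cannot be seen) until jaw and stone are tight; this end then still stands 20 mm or more out of the bed.
- wedge: The same wedge; origin on its underside, 60 mm from the thick end.
- jaw: Wooden jaw, 66 mm long, between wedge and stone, free to slide about 4 mm along the bed's x; pushed by the wedge. A push of 8 to 10 N on the wedge's end clamps the stone well and the wedge locks by its own friction. Its origin is the bed's origin moved along with it (not the jaw's centre).
- seal_stone: Square stone, 22x22x42 mm, standing loose (1 to 3 mm of play) between jaw and back stop on the bed's floor, 20 mm above the table; origin at the centre of its underside.
- wax_tin: Bystander: closed round tin, 72 mm across, 35 mm high, standing on the card mat; origin at the centre of its underside
- spare_blank: Bystander: upright square stone seal blank with a turned knob, 19x19x56 mm; origin at the centre of its underside
- loupe: Bystander: black eye loupe, 38 mm across, 30 mm high, standing on the card mat; origin at the centre of its underside
Mind the look-alikes: they are no part of the job. There is more than one size of the pot; the one meant has the size given above.

How it is judged:
On the way, in this order (a step that is already met when the one before it is completed fails the run):
1. the hammer is drawn clear out of the pot (z of hammer_head in the frame of pot above 0.11 m), for 0.1 s.
2. with the hammer at the wedge's thick end, the wedge presses the jaw on the stone with more than 4 N (contact force between jaw and seal_stone above 4 N and distance between hammer_head and wedge_head below 0.08 m), for 0.1 s.
At the end, for the whole second after the job is handed in: The wedge by itself keeps the jaw pressed on the upright stone (tilt under 0.08 rad) with more than 4 N; the hammer is released in the standing pot (tilt under 0.1 rad), head down: head centre within 35 mm of the pot's axis and under 50 mm above its underside (contact force between jaw and seal_stone above 4 N and angle between seal_stone's own z axis and vertical below 0.08 rad and horizontal distance between hammer_head and pot below 0.035 m and z of hammer_head in the frame of pot below 0.05 m and angle between pot's own z axis and vertical below 0.1 rad); the robot touches nothing.
It fails at once if the wedge is touched by the gripper or arm instead of the hammer (over 1 N) (contact force between any of the fingers, the arm and wedge above 1 N).
It fails at once if the wedge is driven so hard that the jaw presses the soft stone with more than 60 N (contact force between jaw and seal_stone above 60 N).
It fails at once if the pot is tipped by more than 0.5 rad (angle between pot's own z axis and vertical above 0.5 rad).
It fails at once if a bystander is moved by more than 30 mm (distance of any of wax_tin, spare_blank, loupe from where it was at the start of the episode above 0.03 m).
It also fails if it takes over 51 s, if anything falls off the work surface, if the arm or the gripper's body presses on something with over 40 N, if the wrist force passes 120 N, or if a joint passes its speed limit or range.

## Working session

There is one attempt and no reset: what is moved stays moved. The work goes in short steps, Python scripts to look and compute and a shell command to move; the robot and the scene stay as the last step left them, time stands still between calls to the robot, and variables do not carry over. Pictures are saved under pics/ and viewed, and the job is handed in when it is done.

```bash
ls; mkdir -p pics
python3 - <<'E'
from plant import r
import cv2,json
for n in ("scene","top","wrist"):
    c=r.get_calibration(n); im=r.snapshot(n); cv2.imwrite(f"pics/a_{n}.png",im); print(n,c)
print(r.get_state())
E
```

```text
pics
scene {'fx': 387.65003329386536, 'fy': 387.65003329386536, 'cx': 283.13790233458946, 'cy': 209.8207293992065, 'dist': array([0.02790164, 0.        , 0.        , 0.        , 0.        ]), 'xyz': array([0.29067141, 0.56245636, 0.49038712]), 'attitude': array([-0.19145171,  0.83428882, -0.50224057,  0.12273062])}
top {'fx': 399.3797110692035, 'fy': 399.3797110692035, 'cx': 283.631347349474, 'cy': 210.06987054517526, 'dist': array([-0.09135014,  0.        ,  0.        ,  0.        ,  0.        ]), 'xyz': array([ 0.54037453, -0.10074109,  0.96633948]), 'attitude': array([-0.69739676,  0.71414087, -0.03725733,  0.04746007])}
wrist {'fx': 338.5042554520791, 'fy': 338.5042554520791, 'cx': 278.6892875773771, 'cy': 202.64571805846606, 'dist': array([-0.04746705,  0.        ,  0.        ,  0.        ,  0.        ]), 'xyz': array([0.1070997 , 0.62172959, 0.38438925]), 'attitude': array([0.79414698, 0.58717444, 0.09220362, 0.12670928])}
{'clock': 0.15, 'q': array([-1.23916471,  0.68979641, -0.19455385,  1.56605389,  0.15730782,
        0.9024649 , -0.21509124]), 'qd': array([-0.00196563, -0.00346427,  0.00012384, -0.00430369,  0.00012172,
        0.0019082 ,  0.00126302]), 'joint_torque': array([-1.82477328e-03, -5.27857304e+01, -1.26880534e+00, -1.53585023e+01,
       -5.25115721e-02,  3.87132473e-03,  1.15882990e-04]), 'tool_pos': array([0.18329252, 0.59705132, 0.2381054 ]), 'eef_rot': array([ 1.48319965e-01,  9.88939202e-01, -6.62993821e-04, -5.89685728e-05]), 'contact_force': array([-0.42861142, -0.99060822, -0.2184392 ]), 'moment': array([-0.03046492,  0.02072856,  0.04702881]), 'opening': 0.9969499558627073}
```

View pics/a_scene.png

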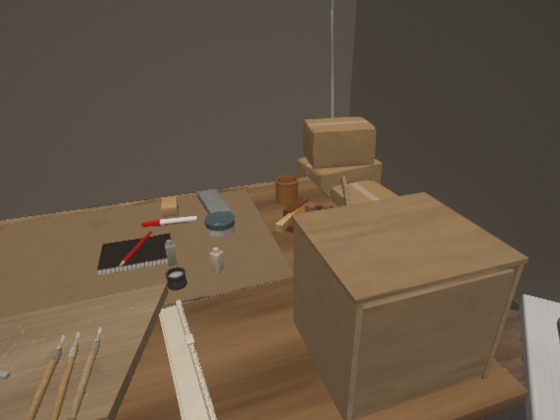

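View pics/a_top.png

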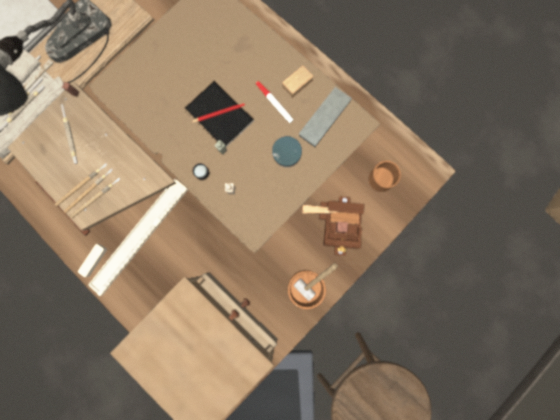

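View pics/a_wrist.png

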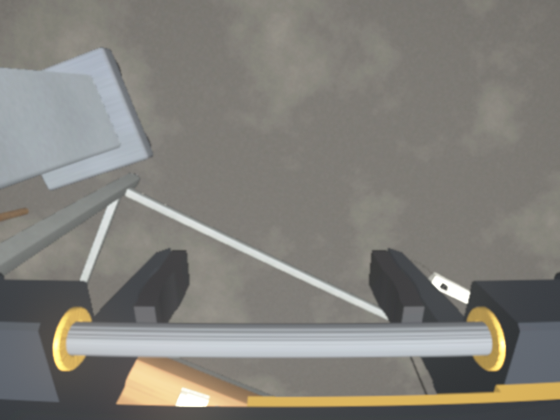

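```bash
cat > h.py <<'E'
import numpy as np,cv2
from scipy.spatial.transform import Rotation as R
def K(c): return np.array([[c['fx'],0,c['cx']],[0,c['fy'],c['cy']],[0,0,1.]])
def ray(c,uv):
    p=cv2.undistortPoints(np.array([[uv]],float),K(c),np.array(c['dist']))[0,0]
    d=R.from_quat(c['attitude']).apply([p[0],p[1],1.]); return np.array(c['xyz']),d/np.linalg.norm(d)
def onz(c,uv,z):
    o,d=ray(c,uv); return o+d*(z-o[2])/d[2]
def proj(c,P):
    Rm=R.from_quat(c['attitude']).as_matrix().T
    t=-Rm@np.array(c['xyz'])
    return cv2.projectPoints(np.array(P,float).reshape(-1,1,3),cv2.Rodrigues(Rm)[0],t,K(c),np.array(c['dist']))[0].reshape(-1,2)
def tri(c1,u1,c2,u2):
    o1,d1=ray(c1,u1);o2,d2=ray(c2,u2)
    A=np.stack([d1,-d2],1);s=np.linalg.lstsq(A,o2-o1,rcond=None)[0]
    a=o1+s[0]*d1;b=o2+s[1]*d2; return (a+b)/2,np.linalg.norm(a-b)
E
python3 - <<'E'
from plant import r
from h import *
c=r.get_calibration("top")
for n,uv,z in [("potc",(307,290),.085),("hammertop",(333,267),.15),("pot2",(386,175),.085),("bed",(343,224),.048),("wedgehead",(304,210),.03),("tin",(287,151),.035),("loupe",(200,171),.03),("blank",(229,188),.05),("corner",(453,170),0),("cab",(280,350),0.2)]: print(n,onz(c,uv,z).round(3))
im=cv2.imread("pics/a_top.png")
cv2.imwrite("pics/b_top.png",cv2.resize(im[150:330,240:430],None,fx=4,fy=3.3*4/3.3,interpolation=cv2.INTER_CUBIC)[:720:1][:,:][:600])
im=cv2.imread("pics/a_scene.png")
cv2.imwrite("pics/b_scene.png",cv2.resize(im[150:260,200:400],None,fx=4,fy=4,interpolation=cv2.INTER_CUBIC))
print(proj(c,[[0.18,.6,.24],[0,0,0]]))
E
```

```text
potc [ 0.47  -0.136  0.085]
hammertop [ 0.52  -0.187  0.15 ]
pot2 [ 0.721 -0.322  0.085]
bed [ 0.615 -0.225  0.048]
wedgehead [ 0.652 -0.137  0.03 ]
tin [ 0.795 -0.1    0.035]
loupe [0.753 0.111 0.03 ]
blank [0.706 0.038 0.05 ]
corner [ 0.747 -0.513  0.   ]
cab [ 0.369 -0.078  0.2  ]
[[-60.31079786 443.27385209]
 [252.64721569 487.32209213]]
```

View pics/b_top.png

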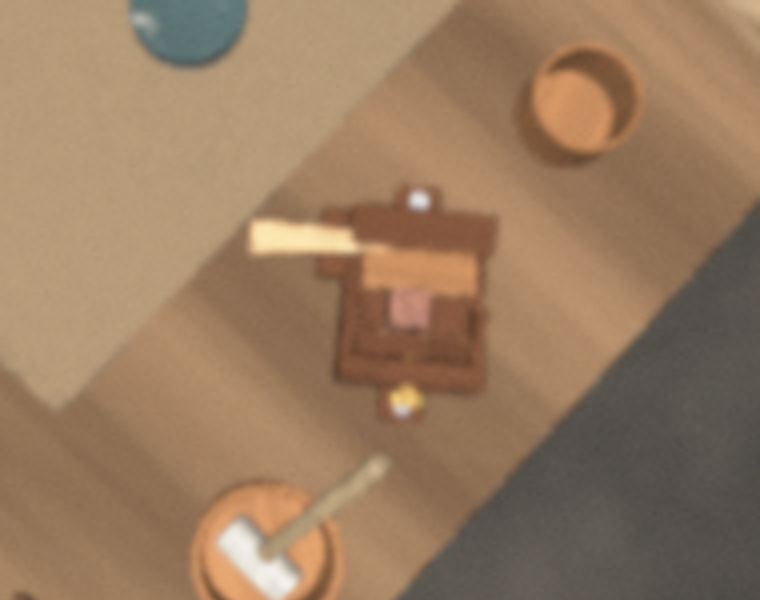

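View pics/b_scene.png

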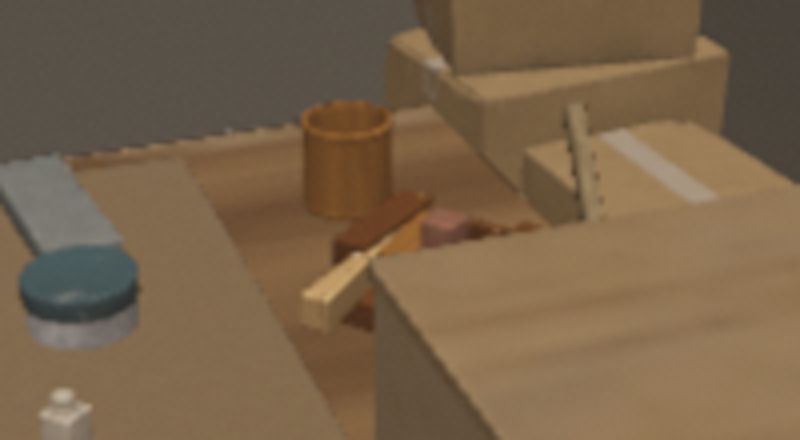

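Run:
```python
from plant import r
from h import *
c=r.get_calibration("top");s=r.get_calibration("scene")
for n,t,q in [("hend",(334.5,266.2),(344.2,177)),("cabA",(190,279),(295,225)),("cabD",(112,352),(355,283)),("cabB",(275,357),(410,199)),("pot2 rim",(386,174),(287,180)),("wedgehead top",(302.5,209),(276,227)),("tin",(287,151),(220,219))]:
    p,e=tri(c,t,s,q);print(n,p.round(3),round(e,4))
print(R.from_quat(s['attitude']).as_matrix().round(2))
im=cv2.imread("pics/a_top.png")
cv2.imwrite("pics/c_top.png",cv2.resize(im[250:330,260:370],None,fx=7,fy=7,interpolation=cv2.INTER_CUBIC))
cv2.imwrite("pics/c_top2.png",cv2.resize(im[180:270,290:390],None,fx=6.5,fy=6.5,interpolation=cv2.INTER_CUBIC))
```

```text
hend [ 0.521 -0.19   0.161] 0.0026
cabA [0.505 0.094 0.193] 0.002
cabD [0.372 0.233 0.227] 0.0011
cabB [ 0.359 -0.067  0.196] 0.0089
pot2 rim [ 0.726 -0.328  0.063] 0.0031
wedgehead top [ 0.656 -0.132  0.032] 0.0042
tin [ 0.794 -0.1    0.038] 0.0005
[[-0.9  -0.2   0.4 ]
 [-0.44  0.42 -0.79]
 [-0.01 -0.89 -0.47]]
```

View pics/c_top.png

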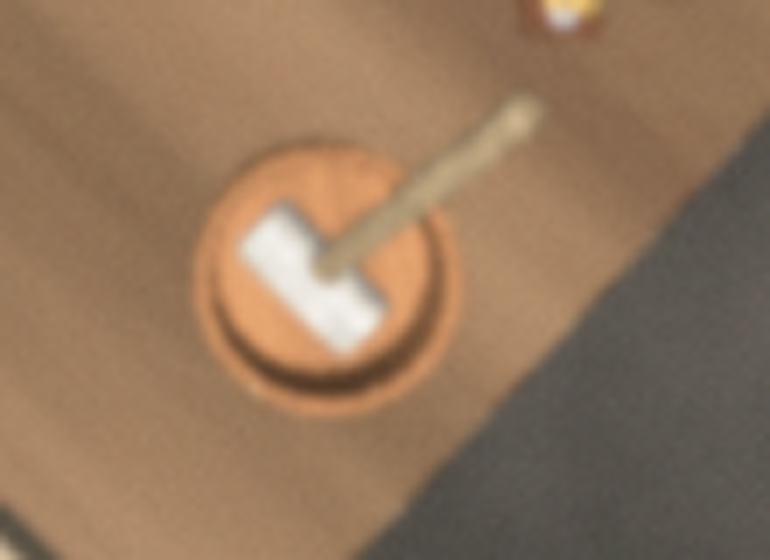

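View pics/c_top2.png

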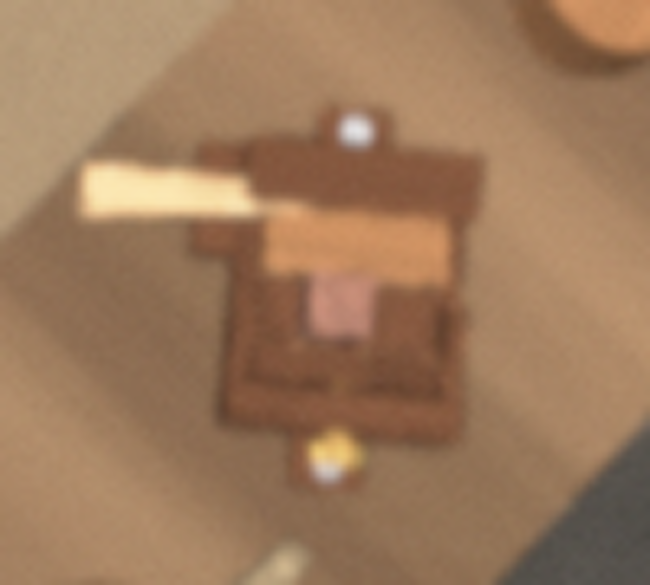

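Run:
```python
from plant import r
from h import *
c=r.get_calibration("top");s=r.get_calibration("scene")
end=onz(c,(335.3,265.7),.163)
for lab,uv in(("handle",(306.7,288.3)),("facectr",(305,289.7))):
  j=onz(c,uv,.039); d=end-j; print(lab,j,end,np.linalg.norm(d),np.degrees(np.arctan2(d[1],d[0])),np.degrees(np.arctan2(np.hypot(*d[:2]),d[2])))
print("pot",onz(c,(306.7,289.7),.085))
a=onz(c,(260+262/7,250+222/7),.039);b=onz(c,(260+367/7,250+330/7),.039);print("xaxis",np.degrees(np.arctan2(*(a-b)[[1,0]])),np.linalg.norm(a-b))
f=lambda x,y:(290+x/6.5,180+y/6.5)
print("wedge end top corners",onz(c,f(82,165),.041),onz(c,f(82,215),.041))
for q in [(250,140),(480,155),(462,440),(222,425)]: print("bed",onz(c,f(*q),.048))
# scene check of end
print(proj(s,[end, onz(c,(306.7,289.7),.085)]))
```

```text
handle [ 0.47041236 -0.13735733  0.039     ] [ 0.52296753 -0.1907653   0.163     ] 0.14488083669249685 -45.46111521347914 31.143377051965743
facectr [ 0.46732665 -0.13337677  0.039     ] [ 0.52296753 -0.1907653   0.163     ] 0.14753084354718232 -45.88582922113919 32.80681022102546
pot [ 0.4708629  -0.13545778  0.085     ]
xaxis 42.99711034028345 0.04898025558776305
wedge end top corners [ 0.66192538 -0.13322865  0.041     ] [ 0.64385047 -0.13271396  0.041     ]
bed [ 0.66852481 -0.19321139  0.048     ]
bed [ 0.66110936 -0.27527777  0.048     ]
bed [ 0.55990338 -0.2643055   0.048     ]
bed [ 0.56735886 -0.17973531  0.048     ]
[[342.82614888 175.73360876]
 [355.98679476 223.5635471 ]]
```

```bash
U='{"twist":[[0,0,0],[0,0,0],[0,0,0]],"translation":[[0,0,-0.95],[0,0,-0.95],[0,0,-0.95]],"grip":[1,1,1]}'
python3 -m handwheel '{"twist":[[0,0,0],[0,0,0],[0,0,0]],"translation":[[0,0,-0.95],[0,0,-0.95],[0,0,-0.95]],"grip":[1,1,1]}'
python3 -m handwheel '{"twist":[[0,0,0],[0,0,0],[0,0,0]],"translation":[[0,0,-0.95],[0,0,-0.95],[0,0,-0.95]],"grip":[1,1,1]}'
python3 -m handwheel '{"twist":[[0,0,0],[0,0,0],[0,0,0]],"translation":[[-0.9,-0.42,0],[-0.9,-0.42,0],[-0.9,-0.42,0]],"grip":[1,1,1]}'
```

```text
clock: 0.4
tool_pos: [0.1837, 0.5998, 0.339]
eef_rot: [0.148, 0.989, 0.004, 0.0]
contact_force: [1.5, -0.6, 0.7]
opening: 1.002
clock: 0.65
tool_pos: [0.1837, 0.6004, 0.4396]
eef_rot: [0.149, 0.989, 0.008, 0.0]
contact_force: [-0.6, 0.9, 0.7]
opening: 0.999
clock: 0.9
tool_pos: [0.2631, 0.5298, 0.4394]
eef_rot: [0.152, 0.988, 0.007, 0.003]
contact_force: [1.6, -0.5, -0.5]
opening: 1.003
```

Moves track well. Continue over the cabinet.

```bash
python3 -m handwheel '{"twist":[[0,0,0],[0,0,0],[0,0,0]],"translation":[[-0.9,-0.42,0],[-0.9,-0.42,0],[-0.9,-0.42,0]],"grip":[1,1,1]}'
python3 -m handwheel '{"twist":[[0,0,0],[0,0,0],[0,0,0]],"translation":[[-0.9,-0.42,0],[-0.9,-0.42,0],[-0.9,-0.42,0]],"grip":[1,1,1]}'
python3 -m handwheel '{"twist":[[0,0,0],[0,0,0],[0,0,0]],"translation":[[-0.63,-0.85,0],[-0.63,-0.85,0],[-0.63,-0.85,0]],"grip":[1,1,1]}'
python3 -m handwheel '{"twist":[[0,0,0],[0,0,0],[0,0,0]],"translation":[[-0.63,-0.85,0],[-0.63,-0.85,0],[-0.63,-0.85,0]],"grip":[1,1,1]}'
python3 -m handwheel '{"twist":[[0,0,0],[0,0,0],[0,0,0]],"translation":[[-0.63,-0.85,0],[-0.63,-0.85,0],[-0.63,-0.85,0]],"grip":[1,1,1]}'
python3 -m handwheel '{"twist":[[0,0,0],[0,0,0],[0,0,0]],"translation":[[-0.63,-0.85,0],[-0.63,-0.85,0],[-0.63,-0.85,0]],"grip":[1,1,1]}'
python3 -c "
from plant import r;print(r.get_state()['q'])"
```

```text
clock: 1.15
tool_pos: [0.3404, 0.4586, 0.4389]
eef_rot: [0.155, 0.988, 0.006, 0.004]
contact_force: [-0.0, 0.2, -0.9]
opening: 1.001
clock: 1.4
tool_pos: [0.4174, 0.3863, 0.4387]
eef_rot: [0.158, 0.987, 0.005, 0.006]
contact_force: [0.8, 0.9, -0.1]
opening: 0.998
clock: 1.65
tool_pos: [0.4521, 0.2815, 0.438]
eef_rot: [0.16, 0.987, 0.003, 0.006]
contact_force: [1.0, 0.1, 0.6]
opening: 0.998
clock: 1.9
tool_pos: [0.486, 0.1762, 0.4378]
eef_rot: [0.162, 0.987, 0.002, 0.006]
contact_force: [0.2, 0.0, 0.6]
opening: 1.003
clock: 2.15
tool_pos: [0.5191, 0.0707, 0.4378]
eef_rot: [0.164, 0.986, 0.001, 0.006]
contact_force: [1.0, -0.4, 0.5]
opening: 0.997
clock: 2.4
tool_pos: [0.5514, -0.035, 0.4381]
eef_rot: [0.166, 0.986, -0.001, 0.006]
contact_force: [-0.1, -0.3, 0.4]
opening: 1.0
[ 0.00667934  0.39622218 -0.04589844  1.47558669  0.02248888  1.25784063
  1.19446126]
```

```bash
cat >> h.py <<'E'
def plan(r,pos,z,y):
    z=np.array(z,float);z/=np.linalg.norm(z);y=np.array(y,float);y-=z*(y@z);y/=np.linalg.norm(y)
    Rt=np.stack([np.cross(y,z),y,z],1)
    s=r.get_state();Rc=R.from_quat(s['eef_rot'])
    print("translation",(Rc.inv().apply(np.array(pos)-s['tool_pos'])/.1).round(3),"twist",((Rc.inv()*R.from_matrix(Rt)).as_rotvec()/np.pi).round(4),"deg",np.degrees((Rc.inv()*R.from_matrix(Rt)).magnitude()).round(1))
E
python3 - <<'E'
from plant import r
from h import *
u=np.array([-.361,.367,-.857]);u/=np.linalg.norm(u)
tcp=np.array([.5076,-.1753,.1277])+.019*u
print(tcp, tcp-.13*u)
a=np.radians(44.5)
plan(r,tcp-.2*u,u,[np.cos(a),np.sin(a),0])
E
```

```text
[ 0.50073914 -0.16832511  0.11141259] [ 0.54768184 -0.21604802  0.22285274]
translation [-0.861 -1.884  1.561] twist [-0.0383  0.1731  0.1433] deg 41.0
```

```bash
python3 -m handwheel '{"twist":[[-0.0383,0.1731,0.1433],[-0.0383,0.1731,0.1433],[-0.0383,0.1731,0.1433],[-0.0383,0.1731,0.1433],[-0.0383,0.1731,0.1433],[-0.0383,0.1731,0.1433],[-0.0383,0.1731,0.1433]],"translation":[[-0.15,-0.3,0],[-0.3,-0.6,0.1],[-0.5,-0.9,0.3],[-0.6,-1,0.4],[-0.6,-1,0.6],[-0.6,-1,0.8],[-0.6,-1,0.8]],"grip":[1,1,1,1,1,1,1]}'
python3 - <<'E'
from plant import r
from h import *
u=np.array([-.361,.367,-.857]);u/=np.linalg.norm(u)
tcp=np.array([.5076,-.1753,.1277])+.019*u
a=np.radians(44.5)
plan(r,tcp-.15*u,u,[np.cos(a),np.sin(a),0])
print(r.get_state()['q'])
E
```

```text
clock: 2.98
tool_pos: [0.5745, -0.1518, 0.3511]
eef_rot: [0.376, 0.886, 0.102, -0.253]
contact_force: [-1.1, 1.1, -0.8]
opening: 1.003
translation [-0.907 -0.63   0.753] twist [-0.0014 -0.0038 -0.0031] deg 0.9
[ 0.29814838  0.82997106  0.03546329  1.03298607 -0.26576585  1.77935534
  1.10856315]
```

```bash
python3 -m handwheel '{"twist":[[-0.0014,-0.0038,-0.003],[-0.0014,-0.0038,-0.003],[-0.0014,-0.0038,-0.003],[-0.0014,-0.0038,-0.003],[-0.0014,-0.0038,-0.003]],"translation":[[-0.3,-0.2,0.25],[-0.6,-0.4,0.5],[-0.9,-0.63,0.75],[-0.9,-0.63,0.75],[-0.9,-0.63,0.75]],"grip":[1,1,1,1,1]}'
python3 - <<'E'
from plant import r
from h import *
u=np.array([-.361,.367,-.857]);u/=np.linalg.norm(u)
tcp=np.array([.5076,-.1753,.1277])+.019*u
a=np.radians(44.5)
plan(r,tcp,u,[np.cos(a),np.sin(a),0])
print(r.get_state()['q'])
c=r.get_calibration("wrist"); cv2.imwrite("pics/d_wrist.png",r.snapshot("wrist"))
end=tcp-.059*u
print(proj(c,[end,end+.145*u,tcp-.019*u, [.471,-.1355,.085],[.653,-.133,.041],[.645,-.133,.03]]))
np.save("cw.npy",c,allow_pickle=True)
E
```

```text
clock: 3.4
tool_pos: [0.5523, -0.2247, 0.239]
eef_rot: [0.374, 0.888, 0.102, -0.248]
contact_force: [-0.6, 0.3, 0.8]
opening: 0.999
translation [-0.007  0.03   1.487] twist [-0.0006 -0.001  -0.0012] deg 0.3
[ 0.39701544  0.92924681  0.03879495  1.14745537 -0.21514054  1.58184861
  1.25654704]
[[281.25866609 208.50116857]
 [280.63072397 167.59036735]
 [281.02552351 193.28558897]
 [282.49238663 152.24646387]
 [406.97967327 279.32688563]
 [397.76006626 274.22545627]]
```

View pics/d_wrist.png

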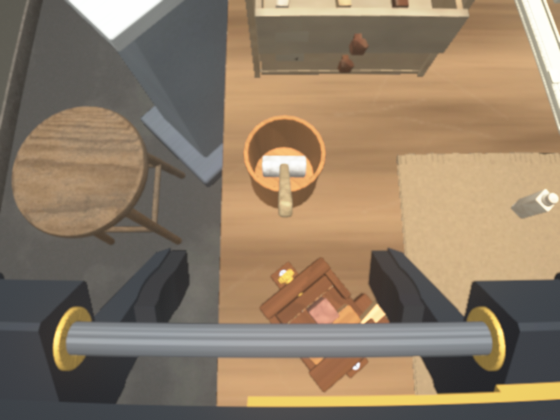

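Run:
```python
import cv2
im=cv2.imread("pics/d_wrist.png")
cv2.imwrite("pics/d2.png",cv2.resize(im[105:225,230:340],None,fx=5,fy=5,interpolation=cv2.INTER_CUBIC))
```

```text
(no output)
```

View pics/d2.png

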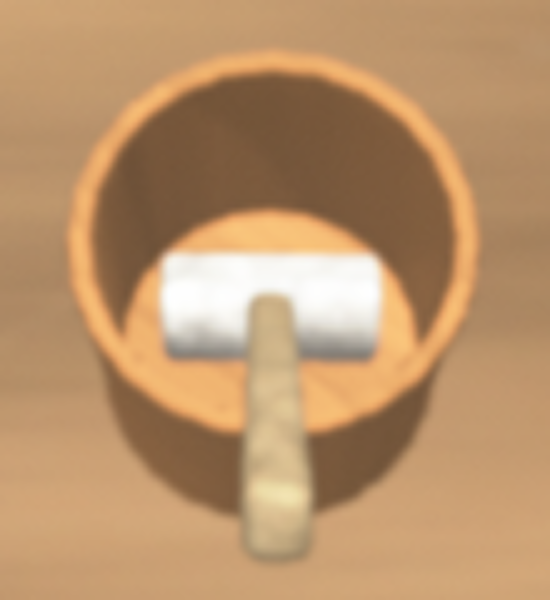

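```bash
python3 - <<'E'
from plant import r
from h import *
c=r.get_calibration("wrist"); s=r.get_state()
print(R.from_quat(s['eef_rot']).inv().apply(R.from_quat(c['attitude']).as_matrix()[:,0]))
E
python3 -m handwheel '{"twist":[[0,0,0],[0,0,0],[0,0,0],[0,0,0]],"translation":[[0,0,0.25],[0,0.0,0.5],[0,0.0,0.8],[0,0.0,0.8]],"grip":[1,1,1,1]}'
python3 - <<'E'
from plant import r
from h import *
u=np.array([-.361,.367,-.857]);u/=np.linalg.norm(u)
tcp=np.array([.5076,-.1753,.1277])+.019*u
a=np.radians(44.5)
plan(r,tcp,u,[np.cos(a),np.sin(a),0])
E
```

```text
[-3.37503674e-04  9.99999904e-01  2.81160454e-04]
clock: 3.78
tool_pos: [0.5242, -0.1882, 0.1727]
eef_rot: [0.37, 0.889, 0.105, -0.249]
contact_force: [-1.2, 0.6, 0.2]
opening: 1.0
translation [-0.058 -0.028  0.683] twist [-0.0003 -0.0022  0.0016] deg 0.5
```

```bash
python3 -m handwheel '{"twist":[[0,-0.002,0.0016],[0,-0.002,0.0016],[0,-0.002,0.0016]],"translation":[[-0.058,0,0.2],[-0.058,0,0.4],[-0.058,0,0.4]],"grip":[1,1,1]}'
python3 - <<'E'
from plant import r
from h import *
u=np.array([-.361,.367,-.857]);u/=np.linalg.norm(u)
tcp=np.array([.5076,-.1753,.1277])+.019*u
a=np.radians(44.5)
plan(r,tcp,u,[np.cos(a),np.sin(a),0])
c=r.get_calibration("wrist"); cv2.imwrite("pics/e_wrist.png",r.snapshot("wrist"))
cv2.imwrite("pics/e_scene.png",r.snapshot("scene"))
end=tcp-.059*u
print(proj(c,[end,end+.145*u,tcp-.019*u, [.471,-.1355,.085]]))
E
```

```text
clock: 4.03
tool_pos: [0.5136, -0.1739, 0.1364]
eef_rot: [0.371, 0.889, 0.104, -0.248]
contact_force: [0.4, 0.2, -0.6]
opening: 1.001
translation [-0.018 -0.052  0.281] twist [-0.0004 -0.0009  0.0013] deg 0.3
[[263.03719203 308.96980328]
 [271.15804896 200.32928917]
 [266.5449039  261.91709665]
 [272.37436392 183.92537499]]
```

View pics/e_wrist.png

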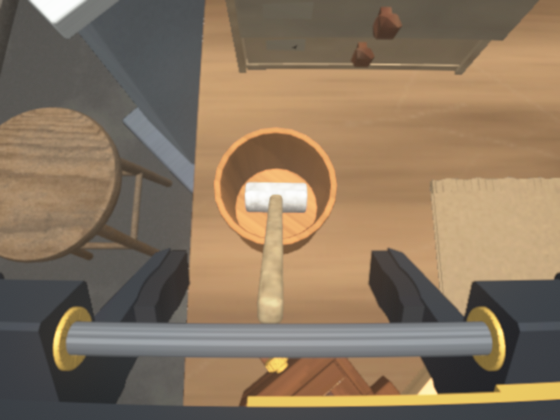

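View pics/e_scene.png

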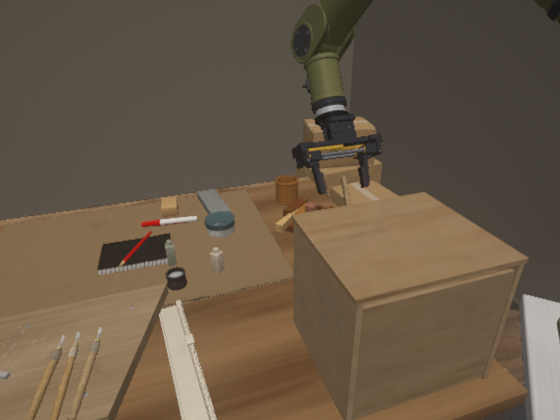

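```bash
python3 -m handwheel '{"twist":[[0,0,0],[0,0,0],[0,0,0]],"translation":[[-0.018,-0.025,0.13],[-0.018,-0.025,0.26],[-0.018,-0.025,0.26]],"grip":[1,1,1]}'
python3 -m handwheel '{"twist":[[0,0,0],[0,0,0],[0,0,0],[0,0,0],[0,0,0],[0,0,0],[0,0,0],[0,0,0]],"translation":[[0,0,0],[0,0,0],[0,0,0],[0,0,0],[0,0,0],[0,0,0],[0,0,0],[0,0,0]],"grip":[0.4,0.2,0.1,0,0,0,0,0]}' 20
python3 - <<'E'
from plant import r
from h import *
cv2.imwrite("pics/f_wrist.png",r.snapshot("wrist"))
u=np.array([-.361,.367,-.857]);u/=np.linalg.norm(u)
tcp=np.array([.5076,-.1753,.1277])+.019*u
a=np.radians(44.5)
plan(r,tcp,u,[np.cos(a),np.sin(a),0]); print(r.get_state()['moment'])
E
```

```text
clock: 4.38
tool_pos: [0.506, -0.1697, 0.1155]
eef_rot: [0.371, 0.89, 0.103, -0.245]
contact_force: [-1.5, 0.7, -0.3]
opening: 0.995
clock: 5.05
tool_pos: [0.506, -0.1697, 0.1155]
eef_rot: [0.371, 0.89, 0.103, -0.245]
contact_force: [-0.5, -0.8, 0.2]
opening: 0.423
translation [ 0.019 -0.028  0.059] twist [0.0002 0.001  0.0011] deg 0.3
[-0.39177458 -0.32386785  0.02793149]
```

View pics/f_wrist.png

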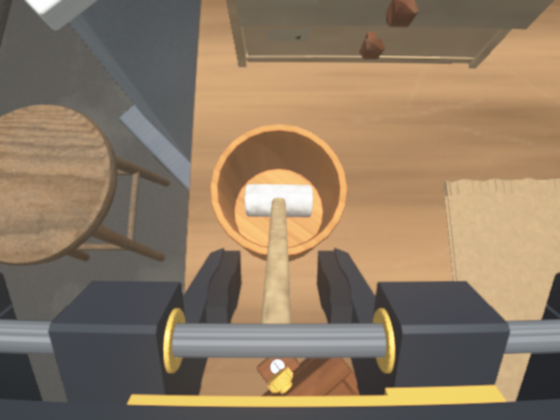

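```bash
python3 -m handwheel '{"twist":[[0,0,0],[0,0,0],[0,0,0],[0,0,0],[0,0,0],[0,0,0],[0,0,0],[0,0,0]],"translation":[[0.01,0,0.04],[0.01,0,0.04],[0.01,0,0.04],[0.01,0,0.04],[0.01,0,0.04],[0.01,0,0.04],[0.01,0,0.04],[0.01,0,0.04]],"grip":[0,0,0,0,0,0,0,0]}' 45
python3 - <<'E'
from plant import r
from h import *
cv2.imwrite("pics/g_wrist.png",r.snapshot("wrist"))
u=np.array([-.361,.367,-.857]);u/=np.linalg.norm(u)
tcp=np.array([.5076,-.1753,.1277])+.019*u
a=np.radians(44.5)
plan(r,tcp,u,[np.cos(a),np.sin(a),0]); s=r.get_state();print(s['moment'],s['q'])
E
```

```text
clock: 5.77
tool_pos: [0.5038, -0.1675, 0.1125]
eef_rot: [0.371, 0.89, 0.103, -0.245]
contact_force: [-0.5, -0.4, -1.0]
opening: 0.111
translation [ 0.008 -0.028  0.017] twist [0.0002 0.0008 0.0011] deg 0.3
[-0.31492742 -0.32679213  0.0164958 ] [ 0.36239736  0.97780452  0.00580299  1.48978206 -0.23724106  1.18204176
  1.29427201]
```

View pics/g_wrist.png

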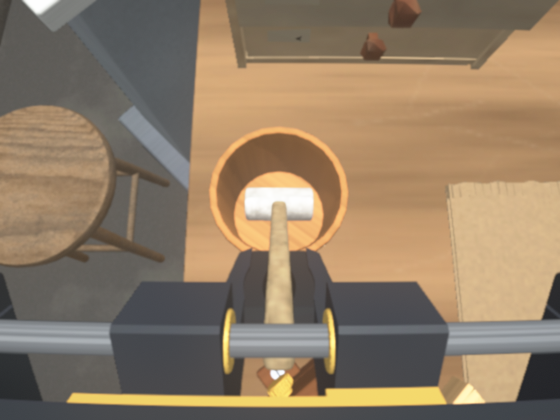

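Run:
```python
from plant import r
from h import *
a=np.radians(44.5)
plan(r,[.471,-.1355,.143],[0,0,-1],[np.cos(a),np.sin(a),0])
```

```text
translation [ 0.55  -0.008 -0.027] twist [ 0.0004 -0.1714  0.0011] deg 30.8
```

```bash
python3 -m handwheel '{"twist":[[0,0,0],[0,0,0],[0,-0.03,0],[0,-0.06,0],[0,-0.09,0],[0,-0.12,0],[0,-0.15,0],[0,-0.171,0.001],[0,-0.171,0.001],[0,-0.171,0.001]],"translation":[[0,0,0],[0,0,0],[0.1,0,-0.005],[0.19,0,-0.01],[0.29,0,-0.015],[0.39,0,-0.02],[0.48,0,-0.025],[0.55,-0.01,-0.027],[0.55,-0.01,-0.027],[0.55,-0.01,-0.027]],"grip":[0,0,0,0,0,0,0,0,0,0]}' 60
python3 - <<'E'
from plant import r
from h import *
c=r.get_calibration("wrist")
cv2.imwrite("pics/h_wrist.png",r.snapshot("wrist"))
s=r.get_state();print(s['moment'],s['q'])
print(proj(c,[[.471,-.1355,.085],[.471,-.1355,.0445]]))
E
```

```text
clock: 6.65
tool_pos: [0.4709, -0.135, 0.1435]
eef_rot: [0.386, 0.922, 0.001, -0.001]
contact_force: [0.4, -0.4, -1.1]
opening: 0.114
[-0.13912885 -0.03834878  0.0098826 ] [ 0.11554909  0.68247749  0.11712977  2.0627883  -0.19261724  0.40574181
  1.16055476]
[[276.56377865 223.69602773]
 [276.8229599  204.2254674 ]]
```

View pics/h_wrist.png

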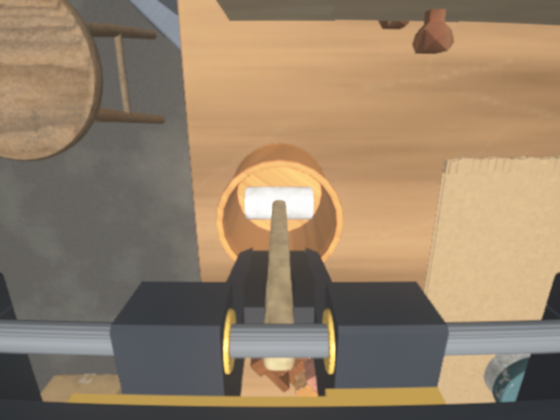

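```bash
python3 -m handwheel '{"twist":[[0,0,0],[0,0,0],[0,0,0],[0,0,0],[0,0,0],[0,0,0]],"translation":[[0,0,-0.2],[0,0,-0.4],[0,0,-0.6],[0,0,-0.8],[0,0,-1],[0,0,-1]],"grip":[0,0,0,0,0,0]}'
python3 - <<'E'
from plant import r
from h import *
c=r.get_calibration("wrist");
cv2.imwrite("pics/i_wrist.png",r.snapshot("wrist"));cv2.imwrite("pics/i_top.png",r.snapshot("top"))
s=r.get_state();print(s['moment'],s['contact_force'],s['q'])
b=np.radians(85); 
plan(r,[.653,-.06,.23],[0,0,-1],[np.cos(b),np.sin(b),0])
im=cv2.imread("pics/i_top.png");cv2.imwrite("pics/i_top.png",cv2.resize(im[150:330,240:430],None,fx=4,fy=4,interpolation=cv2.INTER_CUBIC)[:600])
E
```

```text
clock: 7.2
tool_pos: [0.4754, -0.1387, 0.2463]
eef_rot: [0.388, 0.922, 0.001, 0.004]
contact_force: [-0.1, 0.1, -1.1]
opening: 0.111
[0.01524723 0.04819423 0.01343168] [-0.29593272 -0.18058054 -0.96426601] [ 0.07087746  0.51729676  0.18497824  1.96414125 -0.14981546  0.67068447
  1.12476503]
translation [-0.704  1.826  0.139] twist [ 0.0007  0.0006 -0.2255] deg 40.6
```

View pics/i_wrist.png

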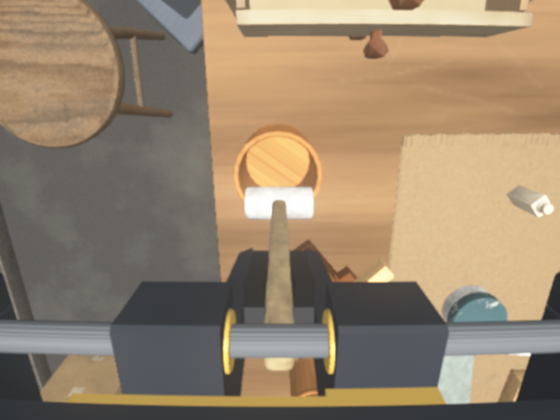

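View pics/i_top.png

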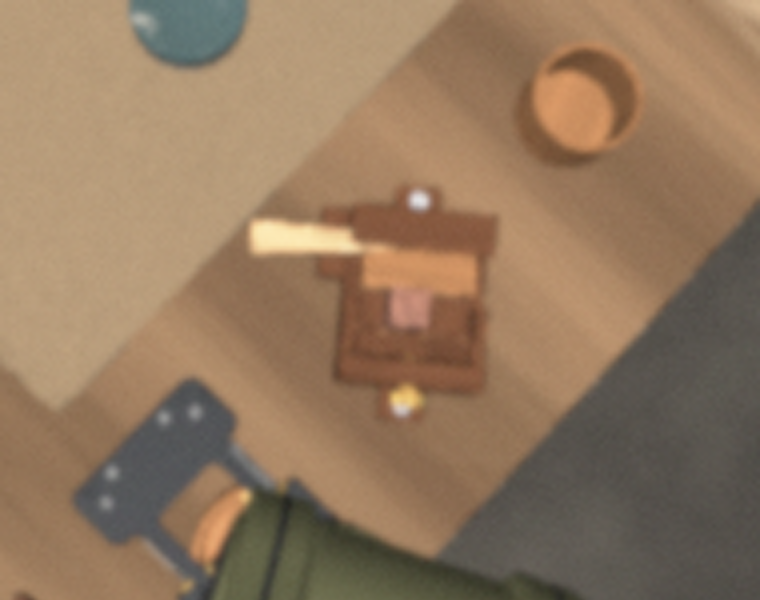

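```bash
python3 -m handwheel '{"twist":[[0,0,-0.035],[0,0,-0.07],[0,0,-0.11],[0,0,-0.15],[0,0,-0.19],[0,0,-0.225],[0,0,-0.225]],"translation":[[-0.06,0.16,0],[-0.12,0.32,0],[-0.18,0.48,0],[-0.24,0.64,0],[-0.3,0.8,0],[-0.37,0.95,0],[-0.37,0.95,0]],"grip":[0,0,0,0,0,0,0]}'
python3 - <<'E'
from plant import r
from h import *
b=np.radians(85); 
plan(r,[.655,-.06,.23],[0,0,-1],[np.cos(b),np.sin(b),0])
print(r.get_state()['q'])
E
```

```text
clock: 7.88
tool_pos: [0.5698, -0.096, 0.2417]
eef_rot: [0.042, 0.999, 0.002, 0.002]
contact_force: [0.8, 0.7, -0.7]
opening: 0.114
translation [-0.818  0.429  0.121] twist [0.0013 0.001  0.0012] deg 0.4
[ 0.10339407  0.61723973 -0.02351909  1.71667849  0.0133504   0.80472231
  1.56243279]
```

```bash
python3 -m handwheel '{"twist":[[0,0,0],[0,0,0],[0,0,0],[0,0,0],[0,0,0]],"translation":[[-0.2,0.11,0],[-0.4,0.22,0],[-0.6,0.33,0.1],[-0.82,0.43,0.12],[-0.82,0.43,0.12]],"grip":[0,0,0,0,0]}'
python3 - <<'E'
from plant import r
from h import *
c=r.get_calibration("wrist")
b=np.radians(85); 
plan(r,[.655,-.06,.136],[0,0,-1],[np.cos(b),np.sin(b),0])
s=r.get_state()
z=R.from_quat(s['eef_rot']).apply([0,0,1]);print(s['q'],z)
cv2.imwrite("pics/j_wrist.png",r.snapshot("wrist"));cv2.imwrite("pics/j_scene.png",cv2.resize(r.snapshot("scene")[100:280,180:400],None,fx=3.4,fy=3.3))
print(proj(c,[s['tool_pos']+(.0985-.0125)*z,[.653,-.133,.041]]))
E
```

```text
clock: 8.3
tool_pos: [0.6577, -0.0573, 0.2272]
eef_rot: [0.041, 0.999, 0.003, 0.001]
contact_force: [-0.1, 0.7, -1.6]
opening: 0.112
translation [ 0.027 -0.035  0.912] twist [0.0021 0.0008 0.0014] deg 0.5
[ 0.02776143  0.74572542 -0.01419008  1.47001055  0.00389745  0.92283804
  1.50289419] [ 0.00318504  0.00646602 -0.99997402]
[[277.52775583 208.23881089]
 [201.63218162 177.13845722]]
```

View pics/j_wrist.png

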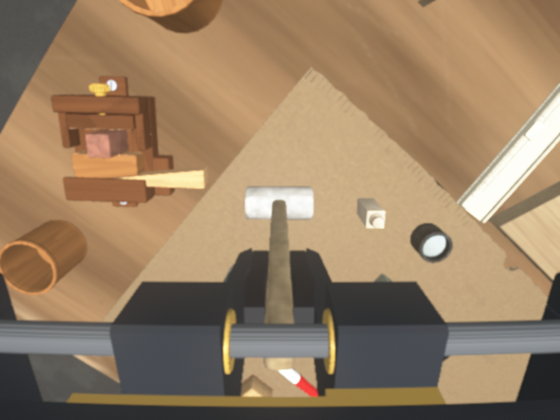

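View pics/j_scene.png

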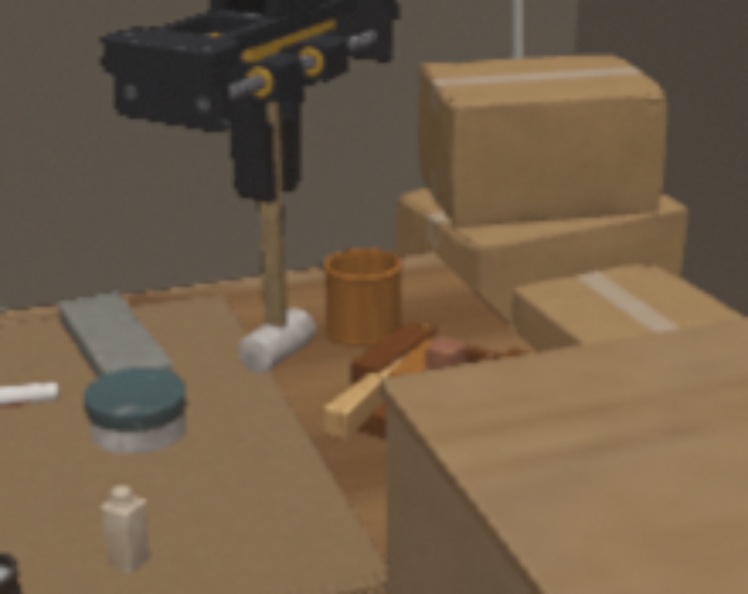

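```bash
python3 -m handwheel '{"twist":[[0,0,0],[0.002,0.001,0.001],[0.002,0.001,0.001],[0.002,0.001,0.001],[0.002,0.001,0.001]],"translation":[[0.02,-0.03,0.3],[0.027,-0.035,0.6],[0.027,-0.035,0.85],[0.027,-0.035,0.9],[0.027,-0.035,0.9]],"grip":[0,0,0,0,0]}'
python3 - <<'E'
from plant import r
from h import *
c=r.get_calibration("wrist")
b=np.radians(85); 
plan(r,[.655,-.08,.136],[0,0,-1],[np.cos(b),np.sin(b),0])
s=r.get_state()
z=R.from_quat(s['eef_rot']).apply([0,0,1]);print(s['q'],z,s['contact_force'],s['moment'])
cv2.imwrite("pics/k_wrist.png",r.snapshot("wrist"));cv2.imwrite("pics/k_scene.png",cv2.resize(r.snapshot("scene")[180:260,240:340],None,fx=7,fy=7))
print(proj(c,[s['tool_pos']+(.0985-.0125)*z,[.653,-.133,.041]]))
E
```

```text
clock: 8.82
tool_pos: [0.6487, -0.0642, 0.136]
eef_rot: [0.045, 0.999, -0.001, -0.005]
contact_force: [0.0, -0.2, -0.3]
opening: 0.115
translation [-0.077 -0.151 -0.   ] twist [-0.0011 -0.003  -0.0009] deg 0.6
[ 0.03141506  0.84966262 -0.0091515   1.56082343  0.01430705  0.74088695
  1.49554282] [-0.00977549 -0.00253612 -0.999949  ] [ 0.04004969 -0.2343196  -0.30139038] [0.00056313 0.01366482 0.01937198]
[[277.59386291 208.21073493]
 [189.02409693 218.40358274]]
```

View pics/k_wrist.png

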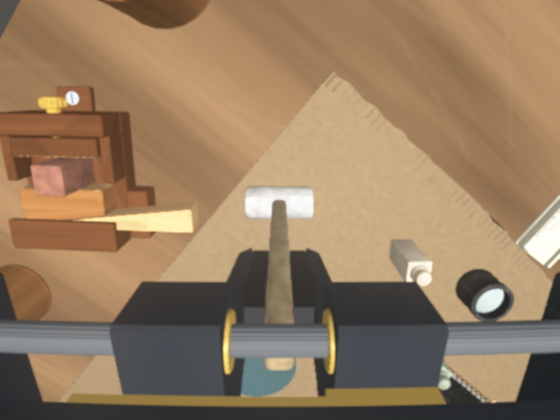

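View pics/k_scene.png

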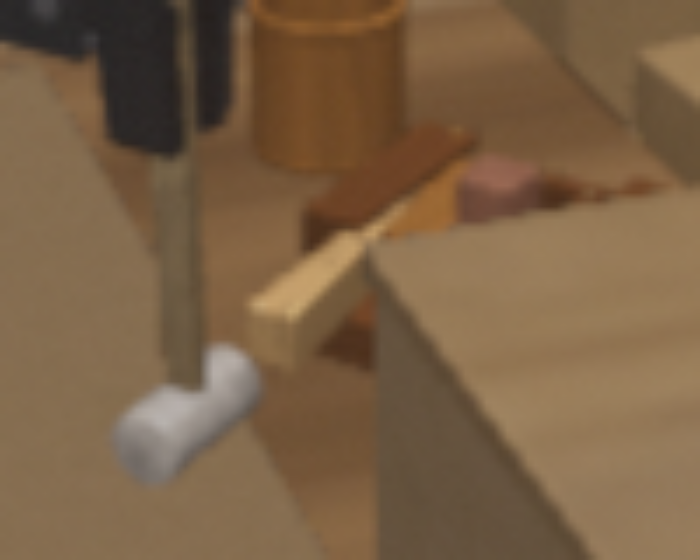

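```bash
python3 -m handwheel '{"twist":[[0,-0.001,0],[-0.001,-0.003,-0.001],[-0.001,-0.003,-0.001],[-0.001,-0.003,-0.001],[-0.001,-0.003,-0.001]],"translation":[[-0.1,-0.1,0],[-0.1,-0.2,0],[-0.1,-0.28,0],[-0.1,-0.32,0],[-0.1,-0.32,0]],"grip":[0,0,0,0,0]}'
python3 - <<'E'
from plant import r
from h import *
c=r.get_calibration("wrist")
b=np.radians(85); 
plan(r,[.657,-.103,.136],[0,0,-1],[np.cos(b),np.sin(b),0])
s=r.get_state()
print(s['contact_force'],s['moment'])
cv2.imwrite("pics/l_wrist.png",r.snapshot("wrist"))
E
```

```text
clock: 9.33
tool_pos: [0.6582, -0.0994, 0.1399]
eef_rot: [0.045, 0.999, -0.001, 0.004]
contact_force: [0.4, -0.1, -1.4]
opening: 0.111
translation [ 0.009 -0.037  0.039] twist [-0.0004  0.0024 -0.0007] deg 0.4
[ 0.35620137 -0.09398627 -1.43301105] [-0.00108315  0.05024341 -0.01812458]
```

View pics/l_wrist.png

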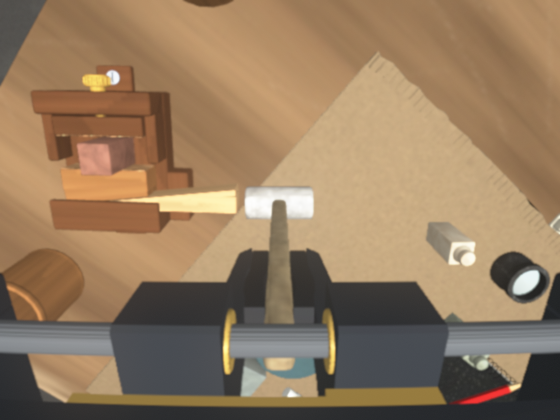

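```bash
python3 -m handwheel '{"twist":[[0,0.002,0],[0,0.002,0],[0,0.002,0],[0,0.002,0],[0,0.002,0],[0,0.002,0],[0,0.002,0],[0,0.002,0]],"translation":[[0,-0.02,0.03],[0,-0.04,0.03],[0,-0.06,0.03],[0,-0.08,0.03],[0,-0.1,0.03],[0,-0.12,0.03],[0,-0.14,0.03],[0,-0.15,0.03]],"grip":[0,0,0,0,0,0,0,0]}'
python3 - <<'E'
from plant import r
from h import *
b=np.radians(85); 
plan(r,[.657,-.125,.136],[0,0,-1],[np.cos(b),np.sin(b),0])
s=r.get_state()
print(s['contact_force'],s['moment'])
cv2.imwrite("pics/m_wrist.png",r.snapshot("wrist"))
E
```

```text
clock: 10.05
tool_pos: [0.657, -0.1132, 0.1367]
eef_rot: [0.044, 0.999, -0.0, 0.0]
contact_force: [0.0, -0.5, -1.6]
opening: 0.114
translation [-0.01  -0.117  0.007] twist [-0.0001  0.0003 -0.0004] deg 0.1
[ 0.01806579 -0.47719513 -1.5870547 ] [0.04256931 0.0411448  0.01166364]
```

View pics/m_wrist.png

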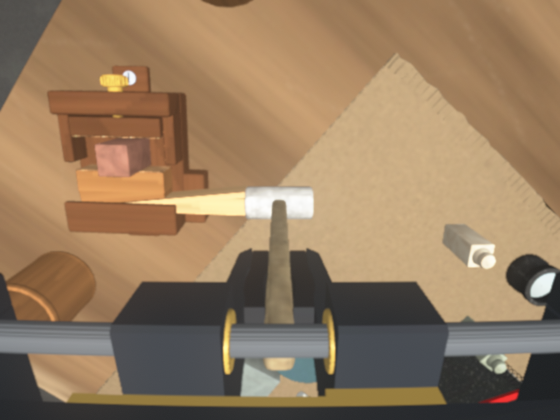

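```bash
python3 -m handwheel '{"twist":[[0,0,0],[0,0,0],[0,0,0],[0,0,0]],"translation":[[0,-0.015,0],[0,-0.03,0],[0,-0.045,0],[0,-0.045,0]],"grip":[0,0,0,0]}'
python3 -c "
from plant import r
s=r.get_state();print(s['tool_pos'],s['contact_force'],s['moment'],s['eef_rot'])"
```

```text
clock: 10.43
tool_pos: [0.6566, -0.1179, 0.1368]
eef_rot: [0.044, 0.999, -0.0, 0.0]
contact_force: [-0.1, 0.8, -1.0]
opening: 0.112
[ 0.6565872  -0.11785298  0.13676122] [-0.08477369  0.84930256 -0.97617364] [0.26836492 0.01304278 0.04812914] [ 4.43467646e-02  9.99016090e-01 -1.06700014e-05  4.64545826e-04]
```

```bash
python3 -m handwheel '{"twist":[[0,0,0],[0,0,0],[0,0,0]],"translation":[[0,-0.015,0],[0,-0.03,0],[0,-0.03,0]],"grip":[0,0,0]}'
python3 -c "
from plant import r
s=r.get_state();print(s['tool_pos'],s['contact_force'],s['moment'])"
python3 -m handwheel '{"twist":[[0,0,0],[0,0,0],[0,0,0]],"translation":[[0,-0.01,0],[0,-0.02,0],[0,-0.02,0]],"grip":[0,0,0]}'
python3 -c "
from plant import r
s=r.get_state();print(s['tool_pos'],s['contact_force'],s['moment'])"
```

```text
clock: 10.68
tool_pos: [0.6563, -0.1209, 0.1367]
eef_rot: [0.044, 0.999, 0.0, 0.0]
contact_force: [-0.4, 1.8, -1.4]
opening: 0.114
[ 0.65627756 -0.12092182  0.136745  ] [-0.42351974  1.78208669 -1.44275237] [ 0.4137179   0.01742124 -0.02254722]
clock: 10.93
tool_pos: [0.6561, -0.1229, 0.1368]
eef_rot: [0.045, 0.999, 0.0, 0.0]
contact_force: [-1.5, 2.2, -1.4]
opening: 0.112
[ 0.65607148 -0.12289866  0.13675231] [-1.49396239  2.2346407  -1.43193601] [0.55033951 0.05635887 0.0252956 ]
```

```bash
python3 -m handwheel '{"twist":[[0,0,0],[0,0,0],[0,0,0]],"translation":[[0,-0.01,0],[0,-0.02,0],[0,-0.02,0]],"grip":[0,0,0]}'
python3 - <<'E'
from plant import r
from h import *
s=r.get_state();print(s['tool_pos'],s['contact_force'],s['moment'])
im=r.snapshot("wrist");cv2.imwrite("pics/n_wrist.png",cv2.resize(im[40:260,40:330],None,fx=2.7,fy=2.7))
E
```

```text
clock: 11.18
tool_pos: [0.6558, -0.1252, 0.1367]
eef_rot: [0.045, 0.999, 0.0, 0.0]
contact_force: [-0.6, 1.9, -0.7]
opening: 0.113
[ 0.65581816 -0.12515306  0.13674271] [-0.60570489  1.88120027 -0.74836835] [0.60897222 0.05672713 0.01368763]
```

View pics/n_wrist.png

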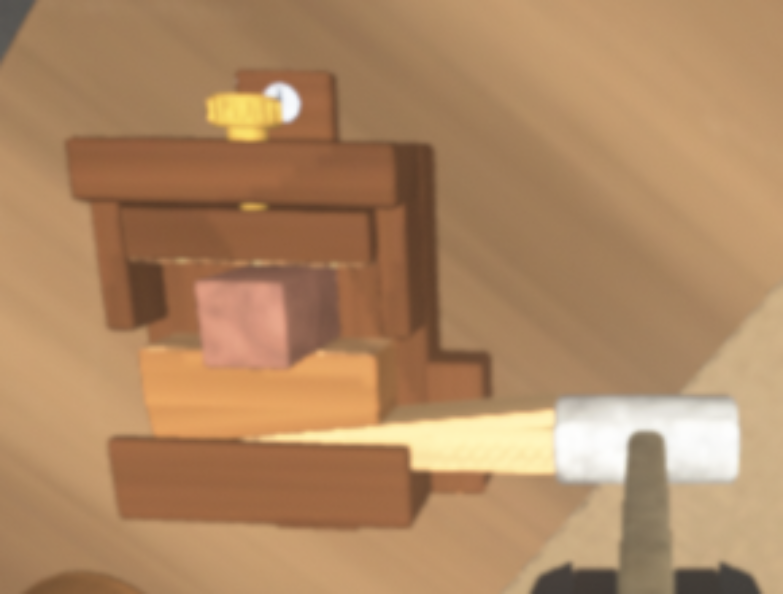

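```bash
python3 -m handwheel '{"twist":[[0,0,0],[0,0,0],[0,0,0]],"translation":[[-0.005,-0.01,0],[-0.005,-0.02,0],[-0.005,-0.02,0]],"grip":[0,0,0]}'
python3 -c "
from plant import r
s=r.get_state();print(s['tool_pos'],s['contact_force'],s['moment'])"
python3 -m handwheel '{"twist":[[0,0,0],[0,0,0],[0,0,0]],"translation":[[-0.005,-0.01,0],[-0.005,-0.02,0],[-0.005,-0.02,0]],"grip":[0,0,0]}'
python3 -c "
from plant import r
s=r.get_state();print(s['tool_pos'],s['contact_force'],s['moment'])"
```

```text
clock: 11.48
tool_pos: [0.6559, -0.1273, 0.1366]
eef_rot: [0.045, 0.999, 0.0, 0.0]
contact_force: [-1.0, 2.6, -0.5]
opening: 0.114
[ 0.65587415 -0.12728824  0.13664279] [-1.02983569  2.57055723 -0.52396784] [ 0.6993774   0.22984741 -0.06543652]
clock: 11.73
tool_pos: [0.6559, -0.1297, 0.1365]
eef_rot: [0.045, 0.999, -0.0, -0.0]
contact_force: [-0.5, 2.3, -0.3]
opening: 0.108
[ 0.65594964 -0.12974597  0.13647334] [-0.53258958  2.25074222 -0.34529739] [ 0.67045382  0.26168547 -0.02254187]
```

```bash
python3 -m handwheel '{"twist":[[0,0,0],[0,0,0],[0,0,0]],"translation":[[0,-0.01,0],[0,-0.02,0],[0,-0.02,0]],"grip":[0,0,0]}'
python3 -c "
from plant import r
s=r.get_state();print(s['tool_pos'],s['contact_force'],s['moment'])"
python3 -m handwheel '{"twist":[[0,0,0],[0,0,0],[0,0,0]],"translation":[[0,-0.01,0],[0,-0.02,0],[0,-0.02,0]],"grip":[0,0,0]}'
python3 -c "
from plant import r
s=r.get_state();print(s['tool_pos'],s['contact_force'],s['moment'])"
```

```text
clock: 11.98
tool_pos: [0.6557, -0.1323, 0.1365]
eef_rot: [0.045, 0.999, -0.0, -0.0]
contact_force: [-0.4, 2.5, -0.7]
opening: 0.111
[ 0.65567187 -0.1323334   0.13647882] [-0.43610205  2.45580012 -0.72273992] [ 0.60235516  0.16396465 -0.01997187]
clock: 12.23
tool_pos: [0.6554, -0.1348, 0.1365]
eef_rot: [0.045, 0.999, -0.0, -0.0]
contact_force: [0.7, 1.6, -0.6]
opening: 0.113
[ 0.65539877 -0.13477847  0.13647159] [ 0.69869857  1.63893411 -0.55633302] [0.5976238  0.23288538 0.01113462]
```

```bash
python3 -m handwheel '{"twist":[[0,0,0],[0,0,0],[0,0,0]],"translation":[[0,-0.005,0],[0,-0.01,0],[0,-0.015,0]],"grip":[0,0,0]}'
python3 -c "
from plant import r
s=r.get_state();print(s['tool_pos'],s['contact_force'],s['moment'])"
python3 -m handwheel '{"twist":[[0,0,0],[0,0,0],[0,0,0]],"translation":[[0,-0.005,0],[0,-0.01,0],[0,-0.015,0]],"grip":[0,0,0]}'
python3 - <<'E'
from plant import r
from h import *
s=r.get_state();print(s['tool_pos'],s['contact_force'],s['moment'])
im=r.snapshot("wrist");cv2.imwrite("pics/o_wrist.png",cv2.resize(im[40:260,40:330],None,fx=2.7,fy=2.7))
E
```

```text
clock: 12.48
tool_pos: [0.6552, -0.1363, 0.1364]
eef_rot: [0.045, 0.999, -0.0, -0.0]
contact_force: [-1.7, 2.9, -0.2]
opening: 0.111
[ 0.65523526 -0.13631333  0.13643855] [-1.67070777  2.94493101 -0.2339523 ] [ 0.67028181  0.20091531 -0.01020658]
clock: 12.73
tool_pos: [0.6552, -0.1373, 0.1365]
eef_rot: [0.045, 0.999, -0.0, -0.0]
contact_force: [-0.8, 3.3, -0.8]
opening: 0.115
[ 0.65517261 -0.13727101  0.13647809] [-0.78709187  3.28128581 -0.77605896] [ 1.04226542e+00  2.42884519e-01 -4.80079417e-05]
```

View pics/o_wrist.png

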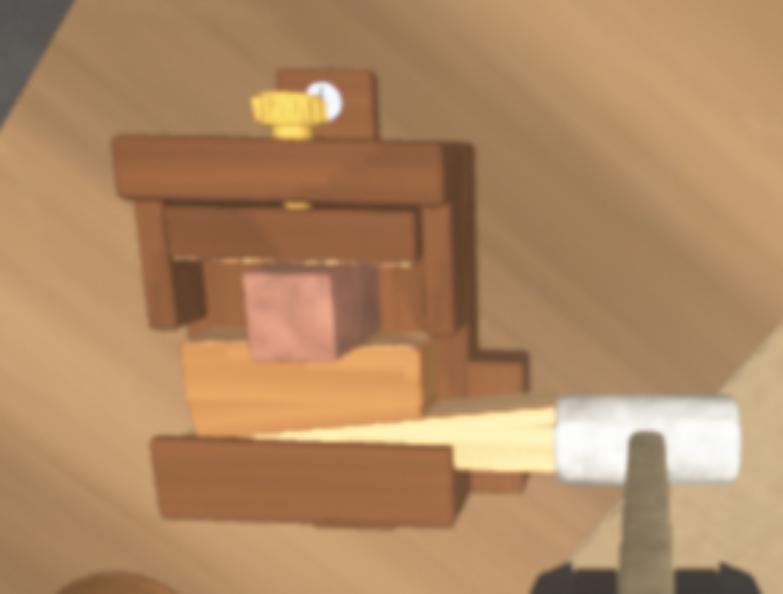

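```bash
python3 -m handwheel '{"twist":[[0,0,0],[0,0,0],[0,0,0]],"translation":[[0,-0.005,0],[0,-0.01,0],[0,-0.01,0]],"grip":[0,0,0]}'
python3 -c "
from plant import r
s=r.get_state();print(s['tool_pos'],s['contact_force'],s['moment'])"
```

```text
clock: 13.03
tool_pos: [0.6552, -0.1375, 0.1365]
eef_rot: [0.045, 0.999, 0.001, -0.0]
contact_force: [-0.3, 4.4, -1.1]
opening: 0.114
[ 0.65516278 -0.13746229  0.13651926] [-0.28309558  4.44030254 -1.06207634] [ 1.29586509  0.19597601 -0.09870607]
```

```bash
python3 -m handwheel '{"twist":[[0,0,0],[0,0,0],[0,0,0]],"translation":[[0,-0.01,0],[0,-0.02,0],[0,-0.02,0]],"grip":[0,0,0]}'
python3 -c "
from plant import r
s=r.get_state();print(s['tool_pos'],s['contact_force'],s['moment'])"
```

```text
clock: 13.28
tool_pos: [0.6552, -0.138, 0.1366]
eef_rot: [0.045, 0.999, 0.002, -0.0]
contact_force: [-1.1, 4.8, 1.0]
opening: 0.11
[ 0.65517173 -0.13799302  0.13660061] [-1.06371098  4.78876505  0.95584764] [ 1.76810495  0.2098108  -0.02617271]
```

```bash
python3 -m handwheel '{"twist":[[0,0,0],[0,0,0],[0,0,0],[0,0,0]],"translation":[[0,-0.01,0],[0,-0.02,0],[0,-0.027,0],[0,-0.027,0]],"grip":[0,0,0,0]}'
python3 - <<'E'
from plant import r
from h import *
s=r.get_state();print(s['tool_pos'],s['contact_force'],s['moment'])
im=r.snapshot("wrist");cv2.imwrite("pics/p_wrist.png",cv2.resize(im[40:260,40:330],None,fx=2.7,fy=2.7))
E
```

```text
clock: 13.62
tool_pos: [0.6552, -0.1385, 0.1367]
eef_rot: [0.044, 0.999, 0.003, -0.0]
contact_force: [-1.2, 6.7, 1.2]
opening: 0.116
[ 0.65516394 -0.1384945   0.13669106] [-1.21581845  6.70817429  1.20690828] [ 2.1492959  0.2912451 -0.0299448]
```

View pics/p_wrist.png

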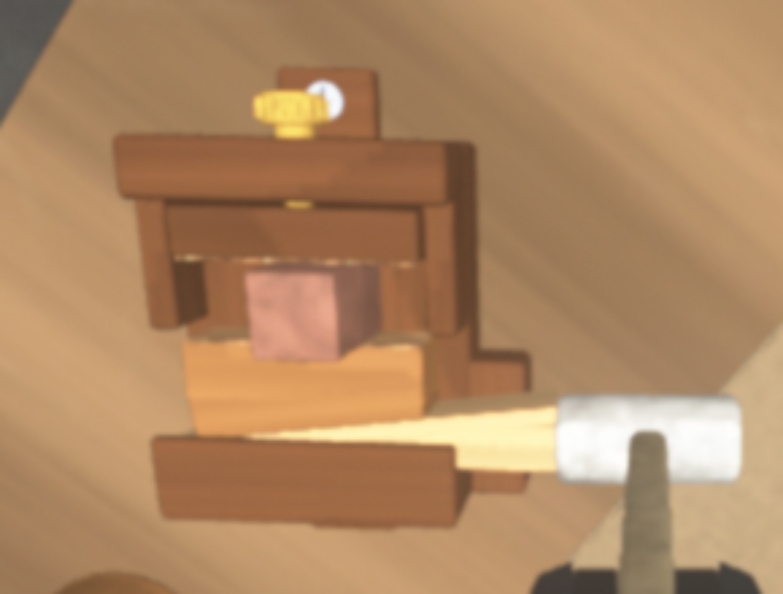

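```bash
python3 -m handwheel '{"twist":[[0,0,0],[0,0,0],[0,0,0],[0,0,0]],"translation":[[0,-0.01,0],[0,-0.02,0],[0,-0.032,0],[0,-0.032,0]],"grip":[0,0,0,0]}'
python3 - <<'E'
from plant import r
from h import *
s=r.get_state();print(s['tool_pos'],s['contact_force'],s['moment'])
E
```

```text
clock: 14.0
tool_pos: [0.6551, -0.139, 0.1368]
eef_rot: [0.044, 0.999, 0.005, -0.0]
contact_force: [-0.5, 7.9, 1.4]
opening: 0.113
[ 0.65513043 -0.13904655  0.1367903 ] [-0.48402137  7.90004611  1.41690616] [ 2.34592053  0.24091249 -0.04834517]
```

```bash
python3 -m handwheel '{"twist":[[0,0,0],[0,0,0],[0,0,0],[0,0,0]],"translation":[[0,-0.01,0],[0,-0.02,0],[0,-0.036,0],[0,-0.036,0]],"grip":[0,0,0,0]}'
python3 - <<'E'
from plant import r
from h import *
s=r.get_state();print(s['tool_pos'],s['contact_force'],s['moment'])
E
```

```text
clock: 14.33
tool_pos: [0.6551, -0.1396, 0.1369]
eef_rot: [0.043, 0.999, 0.007, -0.0]
contact_force: [-0.5, 7.8, 1.9]
opening: 0.114
[ 0.65510309 -0.13956796  0.13689144] [-0.54068972  7.80980881  1.86911915] [ 2.55729252  0.30517448 -0.03106815]
```

```bash
python3 -m handwheel '{"twist":[[0,0,0],[0,0,0],[0,0,0],[0,0,0],[0,0,0]],"translation":[[0,0.05,0],[0,0.15,0],[0,0.3,0],[0,0.4,0],[0,0.4,0]],"grip":[0,0,0,0,0]}'
python3 - <<'E'
from plant import r
from h import *
s=r.get_state();print(s['contact_force'],s['moment'])
c=r.get_calibration("wrist")
b=np.radians(85)
plan(r,[.655,-.1,.24],[0,0,-1],[np.cos(b),np.sin(b),0])
z=R.from_quat(s['eef_rot']).apply([0,0,1])
print(proj(c,[s['tool_pos']+.086*z]))
im=r.snapshot("wrist");cv2.imwrite("pics/q_wrist.png",im)
E
```

```text
clock: 14.75
tool_pos: [0.6593, -0.0954, 0.1375]
eef_rot: [0.041, 0.999, 0.009, 0.0]
contact_force: [0.2, 1.4, -0.8]
opening: 0.118
[ 0.19421876  1.41723016 -0.77926937] [0.0213011  0.02894553 0.01137903]
translation [ 0.04  -0.032 -1.025] twist [ 0.0054 -0.0002  0.0015] deg 1.0
[[277.51121387 208.22996805]]
```

View pics/q_wrist.png

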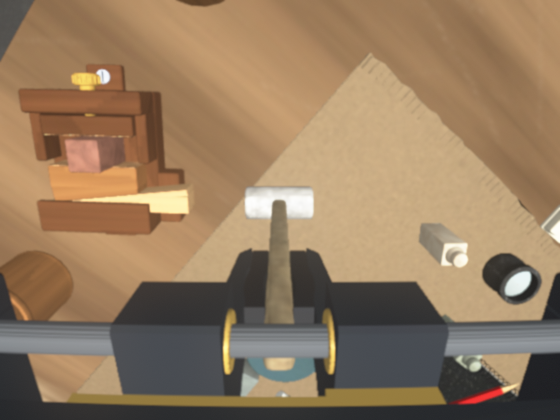

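```bash
python3 -m handwheel '{"twist":[[0.005,0,0],[0.005,0,0.0015],[0.005,0,0.0015],[0.005,0,0.0015],[0.005,0,0.0015]],"translation":[[0,0,-0.2],[0.01,0,-0.5],[0.02,0,-0.8],[0.04,0,-1],[0.04,0,-1]],"grip":[0,0,0,0,0]}'
python3 - <<'E'
from plant import r
from h import *
a=np.radians(44.5)
plan(r,[.471,-.1355,.245],[0,0,-1],[np.cos(a),np.sin(a),0])
cv2.imwrite("pics/r_scene.png",r.snapshot("scene"))
E
```

```text
clock: 15.22
tool_pos: [0.6577, -0.1004, 0.2427]
eef_rot: [0.045, 0.999, -0.001, 0.004]
contact_force: [0.2, -0.7, -1.8]
opening: 0.111
translation [ 1.828 -0.517 -0.037] twist [0.0003 0.0029 0.2243] deg 40.4
```

```bash
python3 -m handwheel '{"twist":[[0,0,0.035],[0,0,0.07],[0,0,0.11],[0,0,0.15],[0,0,0.19],[0,0.003,0.224],[0,0.003,0.224]],"translation":[[0.15,-0.04,0],[0.3,-0.08,0],[0.45,-0.12,0],[0.6,-0.17,0],[0.75,-0.22,0],[0.92,-0.26,-0.04],[0.92,-0.26,-0.04]],"grip":[0,0,0,0,0,0,0]}'
python3 - <<'E'
from plant import r
from h import *
a=np.radians(44.5)
plan(r,[.471,-.1355,.245],[0,0,-1],[np.cos(a),np.sin(a),0])
E
```

```text
clock: 15.85
tool_pos: [0.5581, -0.1193, 0.2423]
eef_rot: [0.389, 0.921, -0.002, -0.005]
contact_force: [-0.1, -1.2, -1.5]
opening: 0.116
translation [ 0.492 -0.738 -0.018] twist [-0.0023 -0.0025 -0.0017] deg 0.7
```

```bash
python3 -m handwheel '{"twist":[[0,0,0],[-0.002,-0.0025,-0.0017],[-0.002,-0.0025,-0.0017],[-0.002,-0.0025,-0.0017],[-0.002,-0.0025,-0.0017],[-0.002,-0.0025,-0.0017],[-0.002,-0.0025,-0.0017]],"translation":[[0.1,-0.15,0],[0.2,-0.3,0],[0.3,-0.45,0],[0.4,-0.6,-0.02],[0.49,-0.74,-0.02],[0.49,-0.74,-0.02],[0.49,-0.74,-0.02]],"grip":[0,0,0,0,0,0,0]}'
python3 - <<'E'
from plant import r
from h import *
a=np.radians(44.5)
plan(r,[.471,-.1355,.245],[0,0,-1],[np.cos(a),np.sin(a),0])
c=r.get_calibration("wrist");im=r.snapshot("wrist");cv2.imwrite("pics/s_wrist.png",im)
s=r.get_state();z=R.from_quat(s['eef_rot']).apply([0,0,1]);p=s['tool_pos']
print(proj(c,[[.471,-.1355,.085],[.471,-.1355,.012],p+.086*z,p+(p[2]-.085)*z]))
E
```

```text
clock: 16.43
tool_pos: [0.471, -0.136, 0.2446]
eef_rot: [0.386, 0.922, -0.001, -0.0]
contact_force: [0.9, -0.2, -1.7]
opening: 0.112
translation [ 0.004  0.004 -0.004] twist [-0.0004 -0.0001  0.0002] deg 0.1
[[278.29863466 182.89365202]
 [278.48197785 166.62472226]
 [278.6830436  209.88976453]
 [278.77959859 183.88905222]]
```

View pics/s_wrist.png

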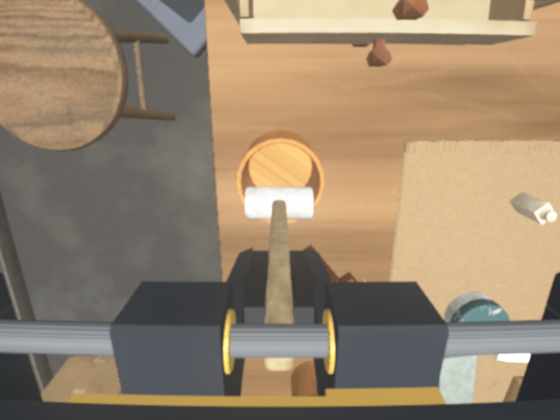

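```bash
python3 -m handwheel '{"twist":[[0,0,0],[0,0,0],[0,0,0],[0,0,0],[0,0,0],[0,0,0],[0,0,0],[0,0,0]],"translation":[[0,0.02,0.15],[0,0.02,0.3],[0,0.02,0.45],[0,0.02,0.6],[0,0.02,0.75],[0,0.02,0.9],[0,0.02,1],[0,0.02,1]],"grip":[0,0,0,0,0,0,0,0]}'
python3 - <<'E'
from plant import r
from h import *
a=np.radians(44.5)
plan(r,[.4725,-.1341,.124],[0,0,-1],[np.cos(a),np.sin(a),0])
im=r.snapshot("wrist");cv2.imwrite("pics/t_wrist.png",im)
s=r.get_state();print(s['moment'])
E
```

```text
clock: 17.15
tool_pos: [0.474, -0.1336, 0.1425]
eef_rot: [0.385, 0.923, -0.0, -0.001]
contact_force: [-0.3, 0.0, -1.6]
opening: 0.116
translation [ 0.007 -0.014  0.185] twist [-0.0005 -0.0005  0.0011] deg 0.2
[-0.02057488  0.00086379 -0.04901472]
```

View pics/t_wrist.png

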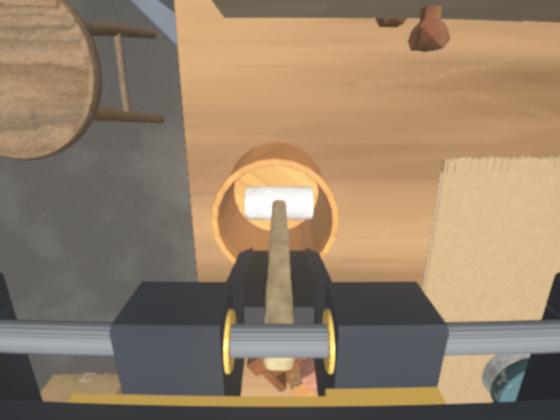

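```bash
python3 -m handwheel '{"twist":[[0,0,0],[0,0,0],[0,0,0],[0,0,0],[0,0,0]],"translation":[[0,-0.02,0.05],[0,-0.02,0.1],[0,-0.02,0.15],[0,-0.02,0.17],[0,-0.02,0.17]],"grip":[0,0,0,0,0]}'
python3 -m handwheel '{"twist":[[0,0,0],[0,0,0],[0,0,0],[0,0,0]],"translation":[[0,0,0.01],[0,0,0.02],[0,0,0.03],[0,0,0.03]],"grip":[0,0,0,0]}'
```

```text
clock: 17.62
tool_pos: [0.4727, -0.1352, 0.1262]
eef_rot: [0.385, 0.923, -0.0, -0.001]
contact_force: [-0.6, -0.2, -2.5]
opening: 0.116
clock: 17.95
tool_pos: [0.4727, -0.1352, 0.1231]
eef_rot: [0.385, 0.923, -0.0, -0.001]
contact_force: [-0.5, -0.4, -1.6]
opening: 0.113
```

```bash
python3 -m handwheel '{"twist":[[0,0,0],[0,0,0],[0,0,0],[0,0,0]],"translation":[[0,0,0.01],[0,0,0.02],[0,0,0.025],[0,0,0.025]],"grip":[0,0,0,0]}'
python3 -m handwheel '{"twist":[[0,0,0],[0,0,0],[0,0,0],[0,0,0]],"translation":[[0,0,0.01],[0,0,0.015],[0,0,0.015],[0,0,0.015]],"grip":[0,0,0,0]}'
```

```text
clock: 18.28
tool_pos: [0.4729, -0.1353, 0.1217]
eef_rot: [0.385, 0.923, -0.0, -0.0]
contact_force: [-1.5, 0.1, 10.5]
opening: 0.11
clock: 18.62
tool_pos: [0.4729, -0.1354, 0.1217]
eef_rot: [0.386, 0.923, 0.0, 0.0]
contact_force: [-3.1, 0.3, 15.8]
opening: 0.114
```

Contact with the pot floor. Relax, then open, then look before leaving.

```bash
python3 -m handwheel '{"twist":[[0,0,0],[0,0,0],[0,0,0]],"translation":[[0,0,-0.005],[0,0,-0.005],[0,0,-0.005]],"grip":[0,0,0]}'
python3 -m handwheel '{"twist":[[0,0,0],[0,0,0],[0,0,0],[0,0,0],[0,0,0],[0,0,0],[0,0,0],[0,0,0]],"translation":[[0,0,0],[0,0,0],[0,0,0],[0,0,0],[0,0,0],[0,0,0],[0,0,0],[0,0,0]],"grip":[0.2,0.3,0.4,0.5,0.6,0.6,0.6,0.6]}' 20
python3 - <<'E'
from plant import r
from h import *
im=r.snapshot("wrist");cv2.imwrite("pics/u_wrist.png",im)
E
```

```text
clock: 18.87
tool_pos: [0.473, -0.1353, 0.1221]
eef_rot: [0.385, 0.923, 0.0, 0.0]
contact_force: [0.2, -0.4, -1.4]
opening: 0.111
clock: 19.53
tool_pos: [0.473, -0.1354, 0.1221]
eef_rot: [0.385, 0.923, 0.0, 0.0]
contact_force: [0.1, -0.5, -0.2]
opening: 0.604
```

View pics/u_wrist.png

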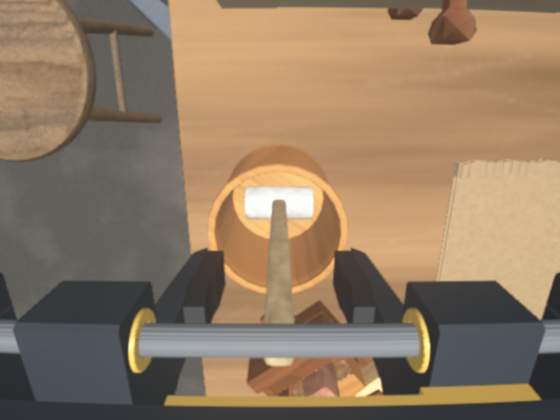

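The hammer stands free, upright between the open fingers, head at about (279,203) inside the pot. Back straight up.

```bash
python3 -m handwheel '{"twist":[[0,0,0],[0,0,0],[0,0,0],[0,0,0],[0,0,0],[0,0,0]],"translation":[[0,0,-0.15],[0,0,-0.3],[0,0,-0.5],[0,0,-0.7],[0,0,-0.95],[0,0,-0.95]],"grip":[0.6,0.6,0.6,0.6,0.6,0.6]}'
python3 -m handwheel '{"twist":[[0,0,0],[0,0,0],[0,0,0],[0,0,0]],"translation":[[0,0,-0.3],[0,0,-0.7],[0,0,-0.95],[0,0,-0.95]],"grip":[0.6,0.6,0.6,0.6]}'
python3 - <<'E'
from plant import r
from h import *
c=r.get_calibration("wrist");im=r.snapshot("wrist");cv2.imwrite("pics/v_wrist.png",im)
im=r.snapshot("top");cv2.imwrite("pics/v_top.png",cv2.resize(im[60:330,180:430],None,fx=2.2,fy=2.2))
im=r.snapshot("scene");cv2.imwrite("pics/v_scene.png",im)
print(r.get_state()['contact_force'])
E
```

```text
clock: 20.08
tool_pos: [0.4751, -0.1362, 0.2207]
eef_rot: [0.386, 0.923, 0.001, 0.004]
contact_force: [0.2, -0.3, 0.3]
opening: 0.602
clock: 20.42
tool_pos: [0.477, -0.1369, 0.3201]
eef_rot: [0.386, 0.923, 0.002, 0.009]
contact_force: [1.5, -0.3, -0.8]
opening: 0.597
[-0.0103503   1.25631623  0.38717956]
```

View pics/v_wrist.png

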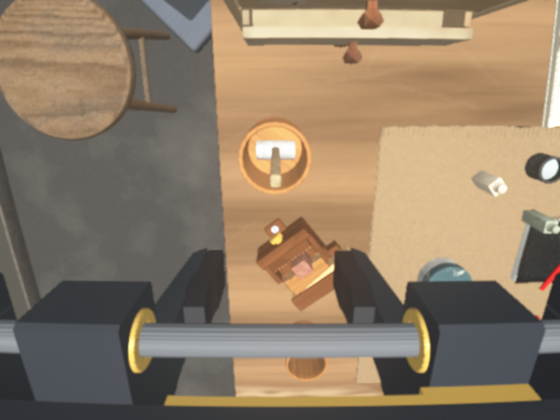

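View pics/v_top.png

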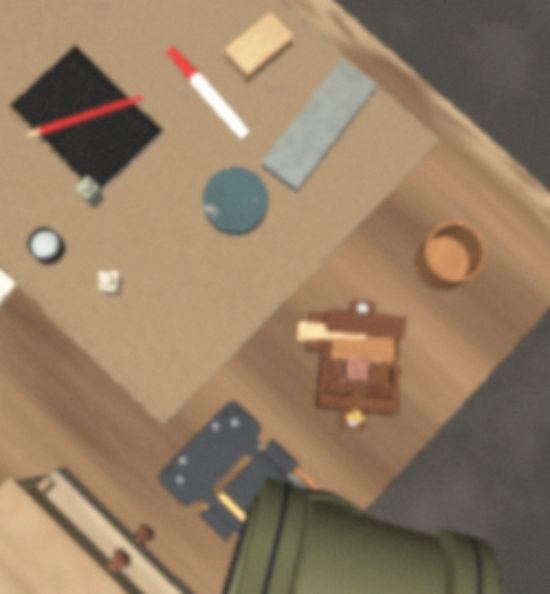

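View pics/v_scene.png

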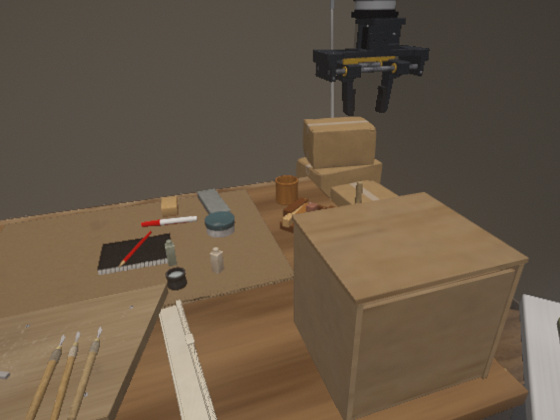

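```bash
python3 -c "
from plant import r
print(r.finish_job())"
```

```text
the job is handed in; nothing more can be done
None
```

I finished the job and handed it in at about 20.6 s of the 51 s allowed; no verdict was reported.

**Hammer out:** I gripped the handle in line with its lean, straightened it over the pot and lifted it straight out.

**Wedge:** I drove it with the hammer face in small pushes rather than blows. It advanced about 30 mm from first contact. After that the wrist pictures showed no further movement relative to the bed, while the force rose from about 2–3 N to about 8 N. I stopped there and backed off.

**Hammer back:** I lowered it head down into the pot until it touched the floor. That touch read up to 16 N. I then relaxed the push, opened the gripper and withdrew straight up.

**Last checks:**
- The final pictures show the hammer standing in the upright pot with its head near the middle.
- They also show the wedge still driven in, the stone upright, and the tin, blank and loupe where they were.
- The gripper is clear of everything, and the wrist force is near zero.
- The jaw-to-stone force can't be measured directly. I infer the clamp from the roughly 8 N push and from the wedge staying put after I backed off.
- The wrist camera disagreed with the top camera by about 2–4 mm, and I corrected for that. No check failed.

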